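# Light exposure: load two vials, then hold the shutter open at the mark

### The job

Stand the blue-capped and the black-capped vial upright on the glass window of the LED exposure unit, inside the low metal frame beside the petri dish, which stays lying flat in the frame; the shutter must stay shut until both are in. Then take the shutter handle, pull it out along its slot against its return spring until the red pointer stands within the width of the green marker on the scale, and keep it there: finish while still holding the handle, because it springs shut when let go. Leave the green marker where it was set, and do not disturb the grey-capped vial, the timer or the amber bottle on the bench.

Things in the scene. Friction and masses are not known exactly. Their poses are not given: they have to be found in the camera images.
- exposure_unit: LED exposure unit, a flat white and grey instrument fixed to the bench, 110 (x) x 230 (y) x 45 mm high. Origin on the bench under the centre of its window; at yaw 0 its x points away from the robot, its y to the robot's left, z up. The housing spans x -55 to +55 and y -170 to +60 mm. At the -y (right) end of the deck the shutter handle runs in a slot along the unit's y.
- tray_floor (a point): Centre of the glass window in the deck, 45 mm above the bench; axes as the unit's. The glass is the floor of the sample frame: four aluminium walls 4 mm thick and 10 mm high, inside 62 mm (x) by 86 mm (y), open above. The petri dish lies at the -y end, leaving a strip about 27 mm wide along the +y wall, 62 mm long in x, where the two 22 mm vials fit one behind the other.
- petri_dish: Closed white petri dish, 57 mm across, 14 mm high, about 30 g, lying loose in the sample frame; origin at the centre of its underside.
- vial_blue: Clear glass vial with blue cap, standing on the bench: body 22 mm across up to 46 mm, cap 16 mm across, 54 mm high in all, about 12 g; origin at the centre of its underside, z up. To be loaded.
- vial_black: The same vial with a black cap. To be loaded.
- vial_grey: The same vial with a grey cap, standing on the bench. Not part of this run; leave it alone.
- shutter: Sliding shutter carriage with its black upright handle, and the dark blade below the glass. Origin on the deck (45 mm above the bench) under the handle. Shut, it stands at x 0, y -82 mm of the unit; pulled, it moves along the unit's -y, at most 65 mm. A spring pulls it shut with 5 N when shut, rising by 1 N per 10 mm; no latch holds it.
- handle (a point): Middle of the handle, 32 mm above the deck. The handle is 26 mm (unit's x) by 16 mm (unit's y), from 8 to 52 mm above the deck, on a carriage 28 x 26 mm and 10 mm high. Axes as the unit's; it moves with the shutter.
- pointer (a point): Tip of the red pointer on the carriage's -x side (the side toward the robot), at the same y as the handle's middle, 5.5 mm above the deck. Axes as the unit's.
- mark (a point): Middle of the +x edge of the green marker, a low clip 27 mm (x) by 10 mm (y) by 5 mm high with a small brass screw 9 mm high, at the -x side of the slot. It sits where the pointer comes after a pull of 25 to 55 mm. The pointer is in the marker's width when their y in the unit's frame differ by less than 5 mm. Axes as the unit's.
- bench_timer: White bench timer, 66 x 66 x 22 mm, to the right of the unit; origin at the centre of its underside. Leave it alone.
- amber_bottle: Amber reagent bottle with blue cap, 49 mm across, 111 mm high, to the right of the unit; origin at the centre of its underside. Leave it alone.
Not all that is in view belongs to the job. What is shaped like the vial_black but purple is not meant.

How it is judged (in metres and radians):
On the way, in this order (a step that is already met when the one before it is completed fails the run):
1. both vials stand in the frame beside the petri dish, released, with the shutter shut (x of vial_blue in the frame of tray_floor between -0.024 and 0.024 m and y of vial_blue in the frame of tray_floor between -0.036 and 0.036 m and z of vial_blue in the frame of tray_floor between -0.004 and 0.005 m and angle between each of vial_blue, vial_black's own z axis and vertical below 0.12 rad and x of vial_black in the frame of tray_floor between -0.024 and 0.024 m and y of vial_black in the frame of tray_floor between -0.036 and 0.036 m and z of vial_black in the frame of tray_floor between -0.004 and 0.005 m and x of petri_dish in the frame of tray_floor between -0.006 and 0.006 m and y of petri_dish in the frame of tray_floor between -0.018 and 0.018 m and z of petri_dish in the frame of tray_floor between -0.004 and 0.005 m and angle between petri_dish's own z axis and vertical below 0.08 rad and y of shutter in the frame of exposure_unit above -0.089 m and contact force between the fingers and vial_blue below 0.1 N and contact force between the fingers and vial_black below 0.1 N), for 0.2 s.
2. the shutter is held at the green marker (y of pointer in the frame of mark between -0.005 and 0.005 m and contact force between the fingers and shutter above 2 N and linear speed of shutter below 0.01 m/s), for 0.3 s.
At the end, for the whole second after the job is handed in: The blue- and black-capped vials stand upright (within 7 degrees) on the glass inside the frame and the petri dish lies flat in it; the red pointer is within 5 mm of the green marker's middle along the slot, at rest (under 10 mm/s), with the fingers pressing on the shutter with more than 2 N (all of step 2 and x of vial_blue in the frame of tray_floor between -0.024 and 0.024 m and y of vial_blue in the frame of tray_floor between -0.036 and 0.036 m and z of vial_blue in the frame of tray_floor between -0.004 and 0.005 m and angle between each of vial_blue, vial_black's own z axis and vertical below 0.12 rad and x of vial_black in the frame of tray_floor between -0.024 and 0.024 m and y of vial_black in the frame of tray_floor between -0.036 and 0.036 m and z of vial_black in the frame of tray_floor between -0.004 and 0.005 m and x of petri_dish in the frame of tray_floor between -0.006 and 0.006 m and y of petri_dish in the frame of tray_floor between -0.018 and 0.018 m and z of petri_dish in the frame of tray_floor between -0.004 and 0.005 m and angle between petri_dish's own z axis and vertical below 0.08 rad); the arm keeps its last pose, push and grip.
It fails at once if the shutter is opened by more than 12 mm while a vial is not in the frame (y of shutter in the frame of exposure_unit below -0.094 m and not ((x of vial_blue in the frame of tray_floor between -0.024 and 0.024 m and y of vial_blue in the frame of tray_floor between -0.036 and 0.036 m and z of vial_blue in the frame of tray_floor between -0.004 and 0.005 m and angle between vial_blue's own z axis and vertical below 0.12 rad) and (x of vial_black in the frame of tray_floor between -0.024 and 0.024 m and y of vial_black in the frame of tray_floor between -0.036 and 0.036 m and z of vial_black in the frame of tray_floor between -0.004 and 0.005 m and angle between vial_black's own z axis and vertical below 0.12 rad))).
It fails at once if the green marker is shifted by more than 4 mm (distance of mark from where it was at the start of the episode above 0.004 m).
It fails at once if the grey-capped vial, the timer or the amber bottle is moved by more than 20 mm (distance of any of vial_grey, bench_timer, amber_bottle from where it was at the start of the episode above 0.02 m).
It also fails if it takes over 58 s, if anything falls off the work surface, if the arm or the gripper's body presses on something with over 40 N, if the wrist force passes 120 N, or if a joint passes its speed limit or range.

### The arm

A 7-joint arm with a two-finger parallel gripper is mounted at the origin on a cart in front of the work surface, level with it; the furniture and walls round the work are solid. World frame = base frame: x ahead of the robot, y to its left, z up, the work surface at z = 0. Lengths are in mm, angles in rad, forces in N, time in s.
With the tool pointing down it reaches from about 350 to 900 mm from the base axis. Payload 7.2 kg.
Tool frame: the origin (TCP) lies between the finger pads; the fingertips stand 22 mm ahead of it and the grasp point (between the pads) lies 3 mm ahead of it; z points along the fingers, y is the line along which they close (so a half turn about z gives the same grasp; the last joint's range is limited). The gripper opens to 85 mm and grips with 20 to 120 N. Pads are 22 mm wide; open, the fingers measure 114 mm over their backs; the gripper's body (76 mm by 85 mm) begins 54 mm behind the grasp point. The pads swing forward as they close: fully open they stand 13 mm farther back than shut.
Start: joints at [1.188, 0.411, -0.013, 1.596, 0.006, 1.134, -0.082], TCP at [193.504, -594.293, 253.297] pointing down, gripper open.
Joint ranges: [-2.95, 2.95], [-0.29, 1.99], [-1.47, 1.44], [0.14, 2.54], [-1.03, 4.17], [0.13, 1.85], [-2.86, 2.86]. Speed limits (rad/s): [2.39, 2.39, 3.01, 3.01, 3.14, 3.14, 3.14].

### API

Orientations are given as a unit quaternion [w, x, y, z].
In Python, from cell import ctrl, eyes, finder gives the robot as it stands.
- The arm moves only by the tool step_arm, never from a script. Its argument "deltas" is one flat list of numbers, 6 for each row, row after row: the shift along the tool's x, y, z each as a share of 25 cm, from -1 to 1, then the turn, a rotation vector about the tool's x, y, z each as a share of 45 degrees, from -1 to 1. A call has 1 to 8 rows; each row is the pose to reach, as a shift and turn from the pose commanded when the call began, along the tool's axes at that moment; what a row does not reach only later rows make up. A row lasts 1/8 s, in which the tool goes at most 62.5 mm and 10.7 degrees, less where a joint would pass 70% of its speed; a pose out of reach is approached as far as the arm can. A call with a number of a shift or a turn outside -1 to 1 is refused whole. A call with a gripper value outside its range is refused whole. "hand" is the closure, from 0 (fully open) to 1 (shut), set as the call begins (left out, the last holds). The fingers move at their own pace and stop on an object; "force" is the grip in N (left out, the last holds). Time passes only in rows, so rows that repeat a pose let the fingers close. It gives the time, the measured TCP pose, the force, the opening and the grip force at its end, in the units of the state.
- ctrl.get_obs(): the state, without advancing time (a new reading comes with each control period).
- eyes.capture(name): name is "side" or "top"; returns the picture (480x640x3 uint8, red, green, blue); there is no depth.
- eyes.calibration(name): a dict with "fovy" (degrees; the focal length in pixels is half the picture's height over the tangent of half this angle, whatever the lens; pixels are square), "cx", "cy" (the principal point, pixels), "dist_coeffs" ([k1, k2, p1, p2, k3] as OpenCV has them; the pictures are not rectified), "position" and "rotation" of the camera in the world. Camera axes: x right, y up, looking along -z (the intrinsics and any distortion apply to the point x, -y, -z); pixel columns grow to the right and rows downward; lengths in mm; the calibration is good to about 2 mm. A picture is of the moment at which its call begins. calibration takes no time and is no camera call.
- ctrl.hand_in(): hands the job in; it is judged then, once.
Trained networks look in the newest picture that a camera, given by its name, has taken for a name from the list of things; names that differ only in an ending like _2 or _b are one class to them, and where a whole thing is asked for, a point or a joint stands for the part that bears it (a point fixed in the world has none). Each returns a list of dicts, best first, with "conf" (0 to 1); they miss things now and then, are a little off and sometimes report something else, mostly with a low value. They report only what shows in the picture. A call takes as long as a camera call. They do not tell look-alikes from the thing itself.
- finder.cut_out(camera, name): "mask" (480x640 bool, what is visible of it) and "location" ([column, row] in pixels, amid what is visible of it).
- finder.pinpoint(camera, name): "location" ([column, row] in pixels: a listed point, or the origin of a listed thing).
The state is a dict: "clock": time; "joint_positions": joint angles; "joint_velocities": joint speeds; "tau": joint torques, N m; "eef_pos": TCP position; "orientation": TCP orientation; "wrist_force": force on the tool from outside, world axes, zero at the start; "moment": the same for the moment, N m; "finger_gap": finger opening in mm; "grip_force": force on a finger pad.
Only numpy, scipy, OpenCV 4.12 (cv2) and the standard library are available. Lean on these libraries where they do the work, as an engineer would, in place of code of your own. Each camera call takes 0.05 s, during which the arm holds its last target. There are 200 camera calls.

## Working session

There is one attempt and no reset: what is moved stays moved. The work goes in short steps, Python scripts to look and compute and a tool call to move; the robot and the scene stay as the last step left them, time stands still between calls to the robot, and variables do not carry over. Pictures are saved under pics/ and viewed, at most 10 in all, crops included, and the job is handed in when it is done.

Besides the shell and the picture viewer there is one more tool, called after "Call:" as name(argument=value, ...) on one line, values as JSON. step_arm: Moves the arm, as the interface text tells. Shift numbers are shares of 25 cm and turn numbers shares of 45 degrees, none past 1 either way. Its arguments: {"type":"object","properties":{"deltas":{"type":"array","items":{"type":"number"}},"hand":{"type":"number"},"force":{"type":"number"}},"required":["deltas"]}

```bash
ls; mkdir -p pics; cat > h.py <<'E'
import numpy as np, cv2
from cell import ctrl, eyes, finder
def K(c):
    f=240/np.tan(np.radians(c['fovy'])/2); return np.array([[f,0,c['cx']],[0,f,c['cy']],[0,0,1.]])
def rot(c):
    R=np.array(c['rotation'],float)
    if R.shape==(4,):
        from scipy.spatial.transform import Rotation as Ro
        R=Ro.from_quat(R[[1,2,3,0]]).as_matrix()
    return R
def ray(cam,px):
    c=eyes.calibration(cam); u=cv2.undistortPoints(np.array([[px]],float),K(c),np.array(c['dist_coeffs'],float))[0,0]
    return np.array(c['position'],float), rot(c)@np.array([u[0],-u[1],-1])
def at_z(cam,px,z):
    p,d=ray(cam,px); return p+d*(z-p[2])/d[2]
def proj(cam,P):
    c=eyes.calibration(cam); q=(np.atleast_2d(P)-np.array(c['position']))@rot(c); q=q*[1,-1,-1]
    return cv2.projectPoints(q,np.zeros(3),np.zeros(3),K(c),np.array(c['dist_coeffs'],float))[0][:,0]
def snap(cam,name):
    im=eyes.capture(cam); cv2.imwrite('pics/'+name,im[:,:,::-1]); return im
E
python3 - <<'E'
from h import *
Z=dict(vial_blue=0,vial_black=0,vial_grey=0,petri_dish=45,tray_floor=45,handle=77,pointer=50.5,mark=50,shutter=45,exposure_unit=0,bench_timer=0,amber_bottle=0)
print(eyes.calibration('top'),eyes.calibration('side'))
for cam in('top','side'):
    snap(cam,cam+'0.png')
    for n in Z:
        for d in finder.pinpoint(cam,n)[:4]: print(cam,n,round(d['conf'],2),np.round(d['location']),np.round(at_z(cam,d['location'],Z[n])))
print(ctrl.get_obs())
E
```

```text
pics
{'fovy': 53.10787233406998, 'cx': 323.41230070214914, 'cy': 235.6127320627136, 'dist_coeffs': array([-0.11372199,  0.        ,  0.        ,  0.        ,  0.        ]), 'position': array([ 314.82347717,    9.18308921, 1198.70527066]), 'rotation': array([ 0.7086099 ,  0.04650683, -0.06182655, -0.70134628])} {'fovy': 57.56479530521084, 'cx': 318.3707395793356, 'cy': 240.52031492378006, 'dist_coeffs': array([-0.08415037,  0.        ,  0.        ,  0.        ,  0.        ]), 'position': array([-107.22664565,  796.45931306,  624.2224458 ]), 'rotation': array([-0.27242779, -0.14971857,  0.48447567,  0.81771069])}
top vial_blue 0.67 [234. 267.] [417. 207.   0.]
top vial_black 0.63 [181. 246.] [470. 344.   0.]
top vial_black 0.62 [171. 219.] [537. 372.   0.]
top vial_black 0.47 [225. 214.] [552. 234.   0.]
top vial_grey 0.48 [224. 216.] [546. 236.   0.]
top petri_dish 0.94 [329. 225.] [519. -29.  45.]
top petri_dish 0.26 [235. 268.] [412. 198.  45.]
top tray_floor 0.76 [322. 227.] [514. -13.  45.]
top handle 0.66 [356. 232.] [498. -91.  77.]
top handle 0.2 [326. 228.] [506. -19.  77.]
to
[... 1418 characters left out ...]
rray([ 1.18779885,  0.41113643, -0.01272012,  1.59620156,  0.00558551,
        1.1342813 , -0.08221828]), 'joint_velocities': array([-0.00116285,  0.00101084,  0.00029155, -0.00194294, -0.00050774,
       -0.0006076 ,  0.0015538 ]), 'tau': array([ 8.58039330e-04, -6.00420141e+01,  6.81307353e-01, -2.99747354e+01,
        1.38581567e-02,  2.02862073e-03, -3.73126579e-05]), 'eef_pos': array([ 193.52158584, -594.29070323,  253.27401604]), 'orientation': array([1.80832851e-06, 9.87638107e-01, 1.56751300e-01, 1.16236637e-05]), 'wrist_force': array([ 0.10611904,  0.53505729, -0.22053306]), 'moment': array([-0.03078656, -0.00576792,  0.00607184]), 'grip_force': 0.0, 'finger_gap': 85.14757128611708}
```

```bash
python3 - <<'E'
import cv2
t=cv2.imread('pics/top0.png');s=cv2.imread('pics/side0.png')
cv2.imwrite('pics/tc.png',cv2.resize(t[170:310,150:410],(780,420),interpolation=cv2.INTER_CUBIC))
cv2.imwrite('pics/sc.png',cv2.resize(s[190:360,150:400],(800,544),interpolation=cv2.INTER_CUBIC))
E
```

```text
(no output)
```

View pics/tc.png

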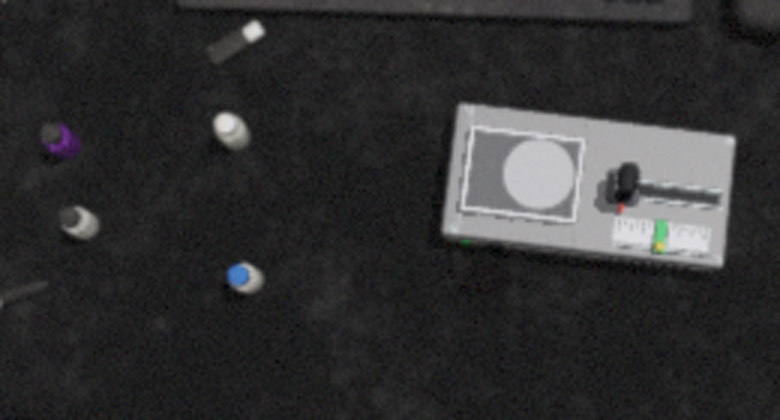

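View pics/sc.png

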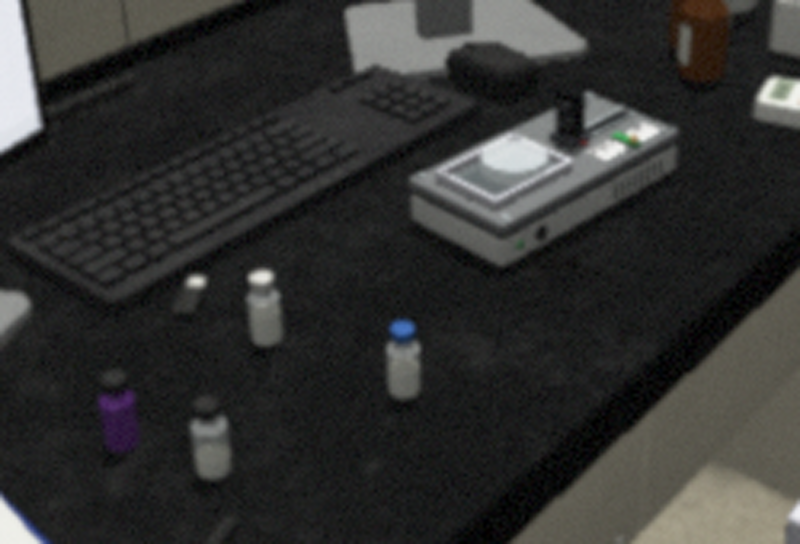

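```bash
cat > m.py <<'E'
from h import *
from scipy.optimize import least_squares
t=lambda x,y:np.array([x/3+150-1/3,y/3+170-1/3]); s=lambda x,y:np.array([x/3.2+150-.35,y/3.2+190-.35])
def tri(a,b):
    (p,d),(q,e)=ray('top',a),ray('side',b)
    A=np.c_[d,-e]; k=np.linalg.lstsq(A,q-p,rcond=None)[0]; return p+d*k[0],q+e*k[1]
if __name__=='__main__':
    for n,a,b in(('blue',t(238,275),s(403,330)),('black',t(69,217),s(207,405)),('grey',t(228,125),s(262,278)),('purple',t(50,133),s(113,380))):
        print(n,[np.round(v,1) for v in tri(a,b)],np.round(at_z('top',a,53),1),np.round(at_z('side',b,50),1))
    C=[(55,60,45),(55,-170,45),(-55,-170,45),(-55,60,45),(35,47,55),(35,-47,55),(-35,-47,55),(-35,47,55)]
    T=[t(*v) for v in((460,104),(735,136),(722,268),(443,236),(473,127),(585,140),(577,222),(461,213))]
    S=[None,s(590,94),s(677,131),None,None,None,None,None]
    S=[None,None,s(678,132),s(503,222),s(518,136),s(573,160),None,s(440,179)]
    C=np.array(C,float)
    def W(v,P): c,n=np.cos(v[2]),np.sin(v[2]); return P@np.array([[c,n,0],[-n,c,0],[0,0,1]])+[v[0],v[1],0]
    def W3(v): return W(v,C)
    f=lambda v:(proj('top',W3(v))-T).ravel()
    r=least_squares(f,[514,-13,0],loss='soft_l1'); print('top',r.x,np.round(r.fun.reshape(-1,2),1).tolist())
    print('corners world',[np.round(at_z('top',T[i],C[i,2])).tolist() for i in range(8)])
    v=r.x
    def U(P): d=P-[v[0],v[1],0]; c,n=np.cos(v[2]),np.sin(v[2]); return np.round([c*d[0]+n*d[1],-n*d[0]+c*d[1],P[2]],1)
    print('dish',U(at_z('top',t(539,174),59)),'handle top',U(at_z('top',t(629,172),97)),'pointer',U(at_z('top',t(621,209),50.5)),'mark',U(at_z('top',t(661,236),50)))
    print('side dish',U(at_z('side',s(515,156),59)),'handle top',U(at_z('side',s(570,96),97)),'ptr',U(at_z('side',s(583,143),50.5)),'mark',U(at_z('side',s(627,138),50)))
E
python3 m.py
```

```text
blue [array([427.1, 210.9,  52.2]), array([426. , 210.1,  52. ])] [427.  210.7  53. ] [427.9 208.   50. ]
black [array([472.1, 350. ,  52.3]), array([471.3, 349.3,  52. ])] [472.  349.8  53. ] [473.3 347.7  50. ]
grey [array([549.4, 223.9,  51.4]), array([550.1, 224.5,  51.6])] [549.  223.6  53. ] [551.9 222.8  50. ]
purple [array([541.2, 370.1,  51.5]), array([540.4, 369.4,  51.1])] [540.9 369.6  53. ] [541.6 368.5  50. ]
top [ 5.09915957e+02 -1.67878950e+01 -1.03297545e-01] [[-0.6, -0.2], [0.5, -0.1], [0.9, 0.1], [-0.3, 0.0], [-0.7, -0.1], [0.4, -0.0], [0.0, 1.0], [-0.1, -0.4]]
corners world [[570.0, 36.0, 45.0], [547.0, -190.0, 45.0], [438.0, -178.0, 45.0], [461.0, 48.0, 45.0], [549.0, 25.0, 55.0], [540.0, -66.0, 55.0], [473.0, -60.0, 55.0], [479.0, 33.0, 55.0]]
dish [  2. -12.  59.] handle top [  5.1 -80.8  97. ] pointer [-17.3 -81.1  50.5] mark [ -35.4 -115.5   50. ]
side dish [ -0.6 -10.5  59. ] handle top [ -8.8 -69.6  97. ] ptr [-16.5 -80.   50.5] mark [ -37.6 -114.7   50. ]
```

Call:
step_arm(deltas=[0.2,-0.06,0,0,0,0.1,0.4,-0.12,0,0,0,0.2,0.6,-0.18,0,0,0,0.3,0.8,-0.24,0,0,0,0.4,0.978,-0.29,0,0,0,0.532,0.978,-0.29,0,0,0,0.532], hand=0.35, force=30)

```text
clock: 2.05
eef_pos: [407.8, -446.1, 253.2]
orientation: [-0.001, 0.999, -0.048, 0.001]
wrist_force: [-0.5, -0.2, 0.9]
finger_gap: 55.6
grip_force: 0.0
```

```bash
cat > g.py <<'E'
import sys
from h import *
from scipy.spatial.transform import Rotation as Ro
V=np.array([510,-17]);Y=-.1033
def u2w(p): c,n=np.cos(Y),np.sin(Y); return np.array([V[0]+c*p[0]-n*p[1],V[1]+n*p[0]+c*p[1],p[2]])
def go(p,unit=False):
    o=ctrl.get_obs(); q=o['orientation']; R=Ro.from_quat(q[[1,2,3,0]])
    P=u2w(p) if unit else np.array(p,float)
    print(np.round(o['clock'],2),'at',np.round(o['eef_pos'],1),'gap',round(o['finger_gap'],1),'yaw',round(np.arctan2(*R.as_matrix()[[1,0],0]),3),'to',np.round(P,1),'share',np.round(R.inv().apply(P-o['eef_pos'])/250,3))
    return R
if __name__=='__main__': go([float(a) for a in sys.argv[1:4]],len(sys.argv)>4)
E
python3 g.py 440 -200 220
```

```text
2.05 at [ 407.8 -446.1  253.2] gap 55.6 yaw -0.097 to [ 440. -200.  220.] share [ 0.033 -0.992  0.135]
```

Call:
step_arm(deltas=[0,-0.2,0,0,0,0.008,0,-0.4,0,0,0,0.008,0,-0.6,0,0,0,0.008,0,-0.8,0,0,0,0.008,0,-1,0,0,0,0.008])

```text
clock: 2.68
eef_pos: [428.8, -200.3, 253.6]
orientation: [0.0, 0.998, -0.055, 0.0]
wrist_force: [0.6, -0.4, 0.3]
finger_gap: 55.4
grip_force: 0.0
```

Call:
step_arm(deltas=[0,-0.2,0,0,0,0,0,-0.4,0,0,0,0,0,-0.6,0,0,0,0,0,-0.8,0,0,0,0,0,-1,0,0,0,0,0,-1,0,0,0,0])

```text
clock: 3.42
eef_pos: [456.7, 50.7, 253.6]
orientation: [-0.001, 0.999, -0.052, 0.0]
wrist_force: [-0.4, -1.3, -0.4]
finger_gap: 55.8
grip_force: 0.0
```

```bash
python3 g.py 427 210 150
```

```text
3.42 at [456.7  50.7 253.6] gap 55.8 yaw -0.103 to [427. 210. 150.] share [-0.184 -0.621  0.415]
```

Call:
step_arm(deltas=[-0.05,-0.16,0.1,0,0,0,-0.1,-0.32,0.2,0,0,0,-0.15,-0.48,0.3,0,0,0,-0.184,-0.621,0.415,0,0,0,-0.184,-0.621,0.5,0,0,0,-0.184,-0.621,0.5,0,0,0])

```text
clock: 4.18
eef_pos: [427.2, 205.2, 127.0]
orientation: [0.001, 0.998, -0.055, -0.001]
wrist_force: [0.2, -0.2, 0.3]
finger_gap: 55.7
grip_force: 0.0
```

```bash
python3 g.py 427 210 46; python3 - <<'E'
from h import *
a=snap('top','t1.png');b=snap('side','s1.png')
cv2.imwrite('pics/v1.png',np.hstack([cv2.resize(a[210:310,180:280],(400,400)),cv2.resize(b[220:340,210:330],(400,400))])[:,:,::-1])
E
```

```text
4.18 at [427.2 205.2 127. ] gap 55.7 yaw -0.11 to [427. 210.  46.] share [-0.002 -0.02   0.324]
```

View pics/v1.png

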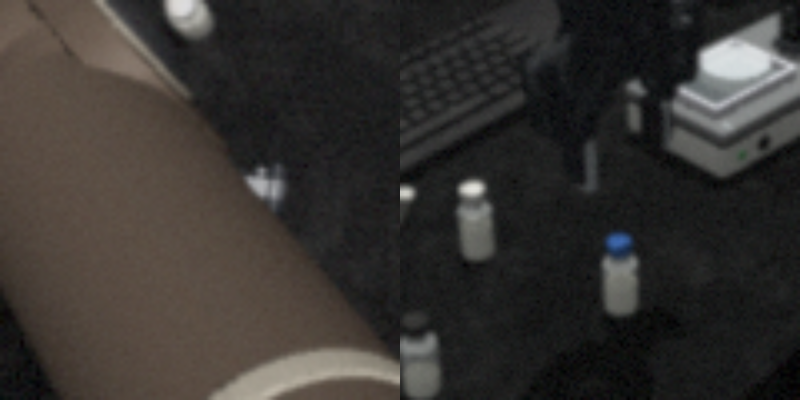

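```bash
python3 - <<'E'
from h import *
print(proj('side',[[424+3,205+29,108],[427-3,205-29,108],[427,210,50],[427,210,0]]))
E
```

```text
[[266.99359358 276.30242249]
 [285.70702267 265.21168732]
 [275.29837316 293.32493623]
 [275.97355003 311.1706237 ]]
```

Call:
step_arm(deltas=[0,0,0.1,0,0,0,0,0,0.2,0,0,0,0,0,0.28,0,0,0,0,0,0.325,0,0,0,0,0,0.325,0,0,0,0,0,0.325,0,0,0])

```text
clock: 5.03
eef_pos: [428.4, 207.0, 47.9]
orientation: [-0.0, 0.998, -0.055, 0.001]
wrist_force: [0.3, -0.1, -0.5]
finger_gap: 55.2
grip_force: 0.0
```

Call:
step_arm(deltas=[0,0,0,0,0,0,0,0,0,0,0,0,0,0,0,0,0,0,0,0,0,0,0,0,0,0,0,0,0,0], hand=1, force=25)

```text
clock: 5.65
eef_pos: [428.0, 207.0, 47.3]
orientation: [-0.0, 0.999, -0.055, 0.0]
wrist_force: [-0.2, 0.1, 5.5]
finger_gap: 20.9
grip_force: 24.3
```

Call:
step_arm(deltas=[0,0,-0.08,0,0,0,0,0,-0.18,0,0,0,0,0,-0.3,0,0,0,0,0,-0.42,0,0,0,0,0,-0.42,0,0,0])

```text
clock: 6.28
eef_pos: [428.7, 207.4, 153.7]
orientation: [-0.001, 0.998, -0.055, 0.002]
wrist_force: [0.2, 0.5, -0.3]
finger_gap: 21.3
grip_force: 24.5
```

```bash
python3 g.py 14.5 29.5 150 u
```

```text
6.28 at [428.7 207.4 153.7] gap 21.3 yaw -0.11 to [527.5  10.8 150. ] share [0.479 0.739 0.015]
```

Call:
step_arm(deltas=[0.05,0.08,0,0,0,0,0.14,0.22,0,0,0,0,0.24,0.37,0,0,0,0,0.34,0.52,0,0,0,0,0.43,0.66,0,0,0,0,0.479,0.739,0,0,0,0,0.479,0.739,0,0,0,0,0.479,0.739,0,0,0,0])

```text
clock: 7.28
eef_pos: [525.7, 11.2, 151.2]
orientation: [-0.0, 0.999, -0.054, -0.001]
wrist_force: [0.2, 0.7, -0.2]
finger_gap: 21.1
grip_force: 24.5
```

```bash
python3 g.py 14.5 29.5 105 u; python3 - <<'E'
from h import *
a=snap('top','t2.png');b=snap('side','s2.png')
cv2.imwrite('pics/v2.png',np.hstack([cv2.resize(a[190:290,280:380],(400,400)),cv2.resize(b[190:290,260:360],(400,400))])[:,:,::-1])
E
```

```text
7.28 at [525.7  11.2 151.2] gap 21.1 yaw -0.108 to [527.5  10.8 105. ] share [0.007 0.001 0.185]
```

View pics/v2.png

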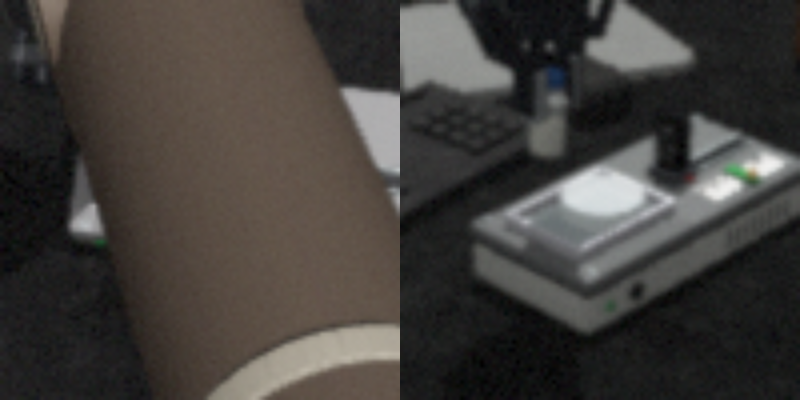

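```bash
python3 - <<'E'
from g import *
f=lambda P:np.round((proj('side',P)-[260,190])*4+[400,0]-0).tolist()
print('frame outer top',f([u2w(p) for p in((35,47,55),(-35,47,55),(-35,-47,55),(35,-47,55))]))
print('deck',f([u2w(p) for p in((55,60,45),(-55,60,45),(-55,-170,45))]))
print('dish top',f([u2w((0,-12.5,59))]),'dish leftmost',f([u2w((28.5*np.cos(t),-12.5+28.5*np.sin(t),59)) for t in np.linspace(0,6.28,13)]))
b=np.array([525.7,11.2,151.2-47.3]); print('vial base',f([b,b+[0,0,50]]))
E
```

```text
frame outer top [[504.0, 211.0], [580.0, 248.0], [677.0, 197.0], [601.0, 163.0]]
deck [[469.0, 220.0], [589.0, 280.0], [809.0, 159.0]]
dish top [[604.0, 192.0]] dish leftmost [[573.0, 178.0], [563.0, 187.0], [563.0, 198.0], [574.0, 207.0], [594.0, 212.0], [616.0, 212.0], [635.0, 207.0], [645.0, 197.0], [644.0, 187.0], [632.0, 178.0], [613.0, 173.0], [592.0, 173.0], [573.0, 178.0]]
vial base [[546.0, 147.0], [546.0, 77.0]]
```

Call:
step_arm(deltas=[0.006,0,0.06,0,0,0,0.006,0,0.13,0,0,0,0.006,0,0.17,0,0,0,0.006,0,0.17,0,0,0,0.006,0,0.17,0,0,0])

```text
clock: 8.0
eef_pos: [528.3, 10.1, 109.6]
orientation: [-0.0, 0.999, -0.055, 0.0]
wrist_force: [0.1, -0.4, 0.3]
finger_gap: 21.2
grip_force: 24.5
```

```bash
python3 g.py 14.5 29.5 93 u
```

```text
8.0 at [528.3  10.1 109.6] gap 21.2 yaw -0.109 to [527.5  10.8  93. ] share [-0.004 -0.003  0.067]
```

Call:
step_arm(deltas=[-0.002,-0.003,0.03,0,0,0,-0.002,-0.003,0.05,0,0,0,-0.002,-0.003,0.06,0,0,0,-0.002,-0.003,0.064,0,0,0,-0.002,-0.003,0.064,0,0,0,-0.002,-0.003,0.064,0,0,0])

```text
clock: 8.75
eef_pos: [527.8, 10.8, 93.7]
orientation: [-0.0, 0.999, -0.055, 0.0]
wrist_force: [0.9, 0.4, 0.1]
finger_gap: 21.2
grip_force: 24.5
```

```bash
python3 g.py 14.5 29.5 93 u; python3 - <<'E'
from h import *
b=snap('side','s3.png')
cv2.imwrite('pics/v3.png',cv2.resize(b[200:270,280:350],(560,560),interpolation=cv2.INTER_CUBIC)[:,:,::-1])
print(ctrl.get_obs()['wrist_force'])
E
```

```text
8.75 at [527.8  10.8  93.7] gap 21.2 yaw -0.109 to [527.5  10.8  93. ] share [-0.001 -0.     0.003]
[-0.61840029 -0.57630238  0.04547941]
```

View pics/v3.png

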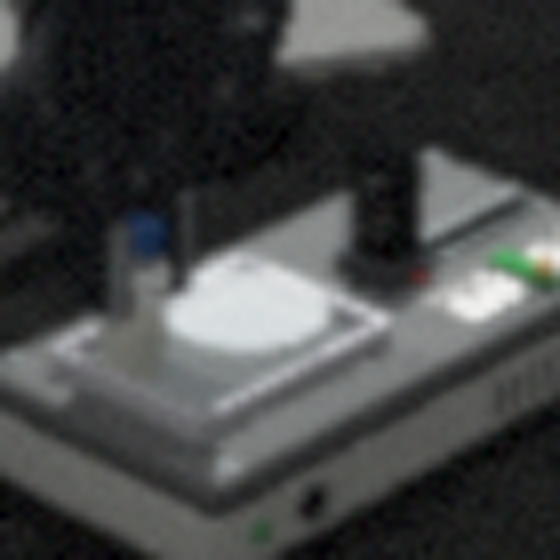

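Call:
step_arm(deltas=[0,0,0.005,0,0,0,0,0,0.008,0,0,0,0,0,0.008,0,0,0])

```text
clock: 9.18
eef_pos: [528.4, 10.8, 92.3]
orientation: [0.0, 0.999, -0.055, 0.001]
wrist_force: [-0.4, 0.3, 6.4]
finger_gap: 20.8
grip_force: 24.8
```

Call:
step_arm(deltas=[0,0,0,0,0,0,0,0,0,0,0,0,0,0,0,0,0,0], hand=0.5)

```text
clock: 9.55
eef_pos: [527.5, 10.8, 91.3]
orientation: [0.0, 0.999, -0.055, -0.0]
wrist_force: [-0.2, 0.3, -0.3]
finger_gap: 42.7
grip_force: 0.0
```

Call:
step_arm(deltas=[0,0,-0.05,0,0,0,0,0,-0.12,0,0,0,0,0,-0.22,0,0,0,0,0,-0.32,0,0,0,0,0,-0.32,0,0,0])

```text
clock: 10.18
eef_pos: [529.2, 11.0, 174.7]
orientation: [-0.0, 0.999, -0.055, 0.003]
wrist_force: [0.5, 0.4, -0.2]
finger_gap: 43.0
grip_force: 0.0
```

```bash
python3 g.py 472 349 150; python3 - <<'E'
from h import *
b=snap('side','s4.png')
cv2.imwrite('pics/v4.png',cv2.resize(b[200:270,280:350],(560,560),interpolation=cv2.INTER_CUBIC)[:,:,::-1])
E
```

```text
10.18 at [529.2  11.  174.7] gap 43.0 yaw -0.109 to [472. 349. 150.] share [-0.376 -1.319  0.098]
```

View pics/v4.png

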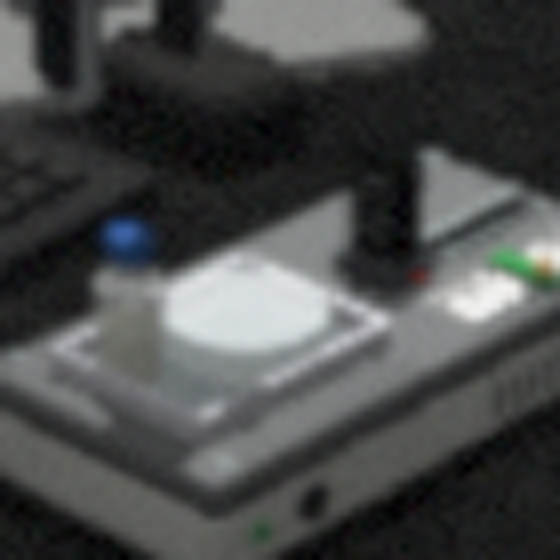

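Call:
step_arm(deltas=[-0.06,-0.18,-0.05,0,0,0,-0.1,-0.35,-0.05,0,0,0,-0.15,-0.53,-0.05,0,0,0,-0.2,-0.7,-0.05,0,0,0,-0.25,-0.85,-0.05,0,0,0,-0.28,-1,-0.05,0,0,0], hand=0.35)

```text
clock: 10.98
eef_pos: [484.4, 268.0, 183.5]
orientation: [0.0, 0.999, -0.054, -0.001]
wrist_force: [0.4, -1.3, 0.8]
finger_gap: 55.5
grip_force: 0.0
```

Call:
step_arm(deltas=[-0.03,-0.1,0,0,0,0,-0.06,-0.2,0.1,0,0,0,-0.096,-0.319,0.2,0,0,0,-0.096,-0.319,0.3,0,0,0,-0.096,-0.319,0.3,0,0,0,-0.096,-0.319,0.3,0,0,0])

```text
clock: 11.72
eef_pos: [470.6, 348.6, 109.5]
orientation: [0.0, 0.998, -0.055, 0.0]
wrist_force: [0.3, 0.2, 0.2]
finger_gap: 55.2
grip_force: 0.0
```

```bash
python3 g.py 472 349 47; python3 - <<'E'
from h import *
b=snap('side','s5.png')
for n in('vial_black','vial_blue'):
  for d in finder.pinpoint('side',n): print(n,d['conf'],d['location'],at_z('side',d['location'],0),at_z('side',d['location'],45))
o=ctrl.get_obs()['eef_pos']
f=lambda P:np.round((proj('side',P)-[170,260])*5).tolist()
print(f([o+[3,29,-19],o+[-3,-29,-19],[472,349,53],[472,349,0]]))
cv2.imwrite('pics/v5.png',cv2.resize(b[260:360,170:270],(500,500),interpolation=cv2.INTER_CUBIC)[:,:,::-1])
E
```

```text
11.72 at [470.6 348.6 109.5] gap 55.2 yaw -0.11 to [472. 349.  47.] share [ 0.005 -0.002  0.25 ]
vial_black 0.8 [184.9, 329.8] [539.02708831 379.42919581   0.        ] [492.43885967 409.49276594  45.        ]
vial_black 0.5 [215.0, 338.6] [467.19753595 358.29839654   0.        ] [425.78747717 389.88527935  45.        ]
vial_black 0.29 [229.5, 296.9] [549.9121413  236.97067775   0.        ] [502.53921261 277.30403769  45.        ]
[[153.0, 236.0], [272.0, 173.0], [221.0, 278.0], [234.0, 377.0]]
```

View pics/v5.png

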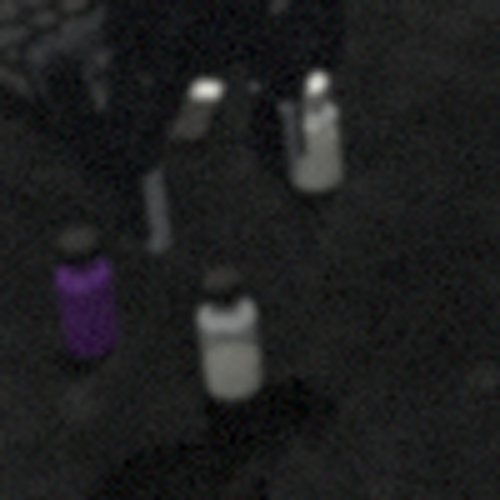

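Call:
step_arm(deltas=[0.004,0,0.08,0,0,0,0.004,0,0.17,0,0,0,0.004,0,0.24,0,0,0,0.004,0,0.25,0,0,0,0.004,0,0.25,0,0,0])

```text
clock: 12.5
eef_pos: [471.2, 348.9, 46.5]
orientation: [-0.0, 0.999, -0.055, -0.0]
wrist_force: [-0.3, -0.2, -0.7]
finger_gap: 55.5
grip_force: 0.0
```

Call:
step_arm(deltas=[0,0,0,0,0,0,0,0,0,0,0,0,0,0,0,0,0,0,0,0,0,0,0,0,0,0,0,0,0,0], hand=1, force=25)

```text
clock: 13.12
eef_pos: [471.6, 349.1, 47.2]
orientation: [-0.0, 0.999, -0.055, 0.0]
wrist_force: [0.1, 0.1, 5.3]
finger_gap: 20.8
grip_force: 24.5
```

Call:
step_arm(deltas=[0,0,-0.08,0,0,0,0,0,-0.18,0,0,0,0,0,-0.3,0,0,0,0,0,-0.42,0,0,0,0,0,-0.54,0,0,0,0,0,-0.54,0,0,0])

```text
clock: 13.88
eef_pos: [472.2, 349.7, 185.0]
orientation: [-0.002, 0.999, -0.055, 0.002]
wrist_force: [-0.6, 0.2, -0.2]
finger_gap: 20.8
grip_force: 24.5
```

```bash
python3 g.py -14.5 29.5 183 u
```

```text
13.88 at [472.2 349.7 185. ] gap 20.8 yaw -0.109 to [498.6  13.8 183. ] share [0.252 1.324 0.004]
```

Call:
step_arm(deltas=[0.02,0.12,0,0,0,0,0.06,0.3,0,0,0,0,0.09,0.48,0,0,0,0,0.13,0.66,0,0,0,0,0.16,0.84,0,0,0,0,0.19,1,0,0,0,0])

```text
clock: 14.62
eef_pos: [490.6, 93.1, 181.3]
orientation: [0.0, 0.998, -0.055, -0.0]
wrist_force: [0.5, 1.1, 0.9]
finger_gap: 20.7
grip_force: 24.5
```

Call:
step_arm(deltas=[0.03,0.15,0,0,0,0,0.05,0.27,0,0,0,0,0.062,0.324,0,0,0,0,0.062,0.324,0,0,0,0,0.062,0.324,0,0,0,0])

```text
clock: 15.25
eef_pos: [497.6, 14.4, 181.5]
orientation: [-0.0, 0.999, -0.054, -0.0]
wrist_force: [-0.5, 0.4, 0.0]
finger_gap: 20.5
grip_force: 24.5
```

```bash
python3 g.py -14.5 29.5 105 u;  python3 - <<'E'
from g import *
b=snap('side','s6.png')
f=lambda P:np.round((proj('side',P)-[280,200])*8).tolist()
B=u2w((14.5,29.5,45))
print('blue expected base, shoulder, captop',f([B,B+[0,0,46],B+[0,0,54]]))
hsv=cv2.cvtColor(b[200:270,280:350],cv2.COLOR_RGB2HSV); m=(hsv[...,0]>100)&(hsv[...,0]<125)&(hsv[...,1]>110)&(hsv[...,2]>60)
y,x=np.nonzero(m); print('cap',x.mean()*8,y.mean()*8,len(x),x.min()*8,x.max()*8,y.min()*8,y.max()*8)
cv2.imwrite('pics/v6.png',cv2.resize(b[200:270,280:350],(560,560),interpolation=cv2.INTER_CUBIC)[:,:,::-1])
E
```

```text
15.25 at [497.6  14.4 181.5] gap 20.5 yaw -0.108 to [498.6  13.8 105. ] share [0.004 0.002 0.306]
blue expected base, shoulder, captop [[129.0, 370.0], [129.0, 248.0], [128.0, 226.0]]
cap 127.35135135135135 235.67567567567568 37 104 152 216 256
```

View pics/v6.png

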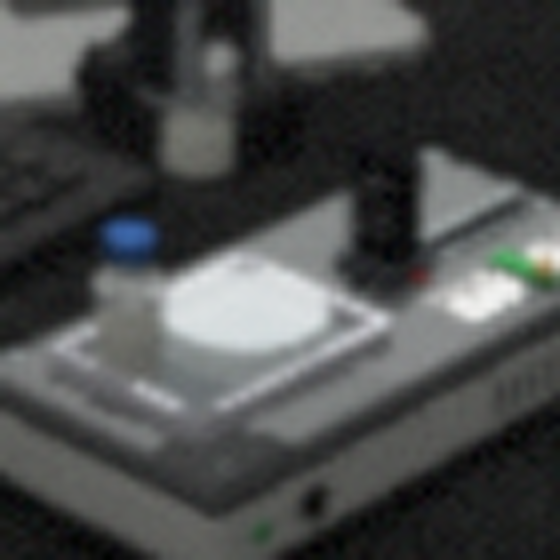

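Call:
step_arm(deltas=[0.002,0.002,0.06,0,0,0,0.002,0.002,0.14,0,0,0,0.002,0.002,0.22,0,0,0,0.002,0.002,0.28,0,0,0,0.002,0.002,0.285,0,0,0,0.002,0.002,0.285,0,0,0])

```text
clock: 16.05
eef_pos: [498.4, 12.5, 110.4]
orientation: [-0.0, 0.999, -0.054, 0.0]
wrist_force: [-0.1, 0.4, 1.1]
finger_gap: 20.8
grip_force: 24.5
```

```bash
python3 g.py -14.5 29.5 93 u
```

```text
16.05 at [498.4  12.5 110.4] gap 20.8 yaw -0.109 to [498.6  13.8  93. ] share [ 0.    -0.005  0.07 ]
```

Call:
step_arm(deltas=[0,-0.004,0.03,0,0,0,0,-0.004,0.05,0,0,0,0,-0.004,0.062,0,0,0,0,-0.004,0.068,0,0,0,0,-0.004,0.068,0,0,0,0,-0.004,0.068,0,0,0])

```text
clock: 16.8
eef_pos: [498.4, 13.3, 93.4]
orientation: [-0.0, 0.999, -0.055, 0.0]
wrist_force: [0.1, 0.3, -0.2]
finger_gap: 20.7
grip_force: 24.5
```

Call:
step_arm(deltas=[0,0,0.004,0,0,0,0,0,0.008,0,0,0,0,0,0.008,0,0,0])

```text
clock: 17.18
eef_pos: [498.8, 13.3, 92.1]
orientation: [0.0, 0.999, -0.055, 0.001]
wrist_force: [-1.1, -0.4, 8.3]
finger_gap: 20.8
grip_force: 25.2
```

Call:
step_arm(deltas=[0,0,0,0,0,0,0,0,0,0,0,0,0,0,0,0,0,0], hand=0.5)

```text
clock: 17.55
eef_pos: [498.2, 13.3, 91.1]
orientation: [0.0, 0.999, -0.055, -0.0]
wrist_force: [-0.0, 1.2, -0.8]
finger_gap: 42.6
grip_force: 0.0
```

Call:
step_arm(deltas=[0,0,-0.05,0,0,0,0,0,-0.12,0,0,0,0,0,-0.22,0,0,0,0,0,-0.32,0,0,0,0,0,-0.4,0,0,0,0,0,-0.4,0,0,0])

```text
clock: 18.3
eef_pos: [499.3, 13.4, 193.3]
orientation: [-0.0, 0.999, -0.055, 0.002]
wrist_force: [0.3, -0.5, -0.3]
finger_gap: 42.6
grip_force: 0.0
```

```bash
python3 g.py 0 -82 190 u;  python3 - <<'E'
from g import *
b=snap('side','s7.png')
f=lambda P:np.round((proj('side',P)-[280,200])*8).tolist()
B=u2w((-14.5,29.5,45))
print('black expected base, captop',f([B,B+[0,0,54]]))
for p in((0,-82,97),(-15,-82,50.5),(-21,-115,50)): print(p,f([u2w(p)]))
cv2.imwrite('pics/v7.png',cv2.resize(b[200:270,280:350],(560,560),interpolation=cv2.INTER_CUBIC)[:,:,::-1])
E
```

```text
18.3 at [499.3  13.4 193.3] gap 42.6 yaw -0.109 to [501.5 -98.6 190. ] share [0.058 0.444 0.013]
black expected base, captop [[192.0, 401.0], [193.0, 255.0]]
(0, -82, 97) [[387.0, 138.0]]
(-15, -82, 50.5) [[415.0, 271.0]]
(-21, -115, 50) [[489.0, 246.0]]
```

View pics/v7.png

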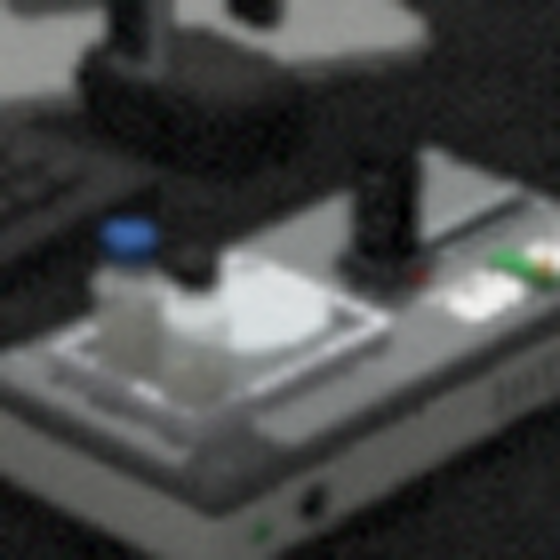

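Call:
step_arm(deltas=[0.02,0.12,0,0,0,0,0.04,0.3,0,0,0,0,0.058,0.444,0,0,0,0,0.058,0.444,0.1,0,0,0,0.058,0.444,0.2,0,0,0,0.058,0.444,0.2,0,0,0])

```text
clock: 19.1
eef_pos: [498.8, -98.4, 139.1]
orientation: [-0.0, 0.999, -0.055, -0.003]
wrist_force: [-0.4, -0.6, 0.4]
finger_gap: 42.9
grip_force: 0.0
```

```bash
python3 g.py 0 -82 85 u
```

```text
19.1 at [498.8 -98.4 139.1] gap 42.9 yaw -0.109 to [501.5 -98.6  85. ] share [ 0.012 -0.001  0.216]
```

Call:
step_arm(deltas=[0.008,0,0.06,0,0,0,0.008,0,0.12,0,0,0,0.008,0,0.18,0,0,0,0.008,0,0.216,0,0,0,0.008,0,0.216,0,0,0])

```text
clock: 19.73
eef_pos: [502.1, -98.7, 86.5]
orientation: [-0.0, 0.999, -0.055, -0.001]
wrist_force: [-0.5, -0.2, 0.7]
finger_gap: 42.8
grip_force: 0.0
```

Call:
step_arm(deltas=[0,0,0,0,0,0,0,0,0,0,0,0,0,0,0,0,0,0,0,0,0,0,0,0,0,0,0,0,0,0], hand=1, force=50)

```text
clock: 20.35
eef_pos: [503.1, -97.7, 87.9]
orientation: [-0.0, 0.999, -0.054, 0.001]
wrist_force: [-1.4, 5.3, 3.9]
finger_gap: 15.1
grip_force: 50.0
```

```bash
python3 g.py 0 -116.5 85 u;  python3 - <<'E'
from g import *
for c in('top','side'):
  t=cv2.imread(f'pics/{c}0.png'); x0,y0=(340,225) if c=='top' else (325,220)
  r=t[y0:y0+30,x0:x0+45].astype(int)
  for n,m,z in(('green',(r[...,1]-np.maximum(r[...,0],r[...,2])),50),('red',r[...,2]-np.maximum(r[...,0],r[...,1]),50.5)):
    w=np.clip(m-25,0,None)
    if n=='red' and w.sum(): w=w*(np.abs(np.arange(45)-np.unravel_index(w.argmax(),w.shape)[1])<4)
    y,x=np.indices(w.shape); px=[(w*x).sum()/w.sum()+x0,(w*y).sum()/w.sum()+y0]
    P=at_z(c,px,z)-[*V,0]; k,s=np.cos(Y),np.sin(Y); print(c,n,(w>0).sum(),np.round(px,1),np.round([k*P[0]+s*P[1],-s*P[0]+k*P[1]],1))
E
```

```text
20.35 at [503.1 -97.7  87.9] gap 15.1 yaw -0.108 to [ 498.  -132.9   85. ] share [-0.005  0.142  0.011]
top green 36 [369.7 247.2] [ -32.9 -114.3]
top red 7 [356.6 238.9] [-16.4 -80.6]
side green 16 [343.9 232.4] [ -33.1 -112.8]
side red 1 [332. 234.] [-15.7 -81.7]
```

Call:
step_arm(deltas=[0,0.02,0,0,0,0,0,0.045,0,0,0,0,0,0.07,0,0,0,0,0,0.1,0,0,0,0,0,0.125,0,0,0,0,0,0.138,0,0,0,0,0,0.138,0,0,0,0,0,0.138,0,0,0])

```text
validation failed for argument at $.de...
```

```bash
python3 g.py 0 -116 85 u;  python3 - <<'E'
from g import *
a=snap('top','t8.png');b=snap('side','s8.png')
cv2.imwrite('pics/v8.png',np.hstack([cv2.resize(a[200:270,320:390],(400,400),interpolation=cv2.INTER_CUBIC),cv2.resize(b[200:270,290:360],(400,400),interpolation=cv2.INTER_CUBIC)])[:,:,::-1])
print(ctrl.get_obs()['wrist_force'])
E
```

```text
20.35 at [503.1 -97.7  87.9] gap 15.1 yaw -0.108 to [ 498.  -132.4   85. ] share [-0.005  0.14   0.011]
[-0.60030964  4.98252479  4.33885014]
```

View pics/v8.png

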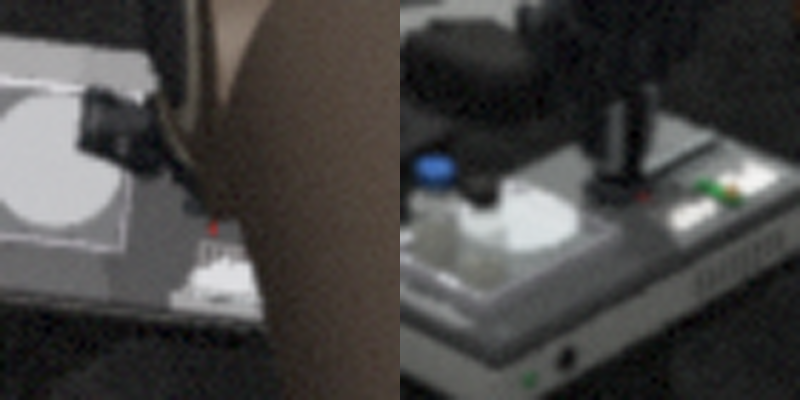

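The last call was refused because a number was missing, so nothing moved. The picture shows the handle gripped, the shutter still shut and the marker ahead of the pointer. I'll repeat the pull.

Call:
step_arm(deltas=[0,0.02,0,0,0,0,0,0.045,0,0,0,0,0,0.07,0,0,0,0,0,0.1,0,0,0,0,0,0.125,0,0,0,0,0,0.138,0,0,0,0,0,0.138,0,0,0,0])

```text
clock: 21.32
eef_pos: [499.4, -131.4, 87.9]
orientation: [-0.001, 0.999, -0.054, 0.001]
wrist_force: [0.0, 7.6, 4.0]
finger_gap: 15.2
grip_force: 50.2
```

```bash
python3 g.py 0 -116 85 u;  python3 - <<'E'
from g import *
k,s=np.cos(Y),np.sin(Y)
def U(P): P=P-[*V,0]; return np.round([k*P[0]+s*P[1],-s*P[0]+k*P[1]],1)
for c in('top','side'):
  t=snap(c,c+'9.png')[:,:,::-1]; x0,y0=(340,225) if c=='top' else (325,220)
  r=t[y0:y0+30,x0:x0+45].astype(int)
  for n,m,z in(('green',(r[...,1]-np.maximum(r[...,0],r[...,2])),50),('red',r[...,2]-np.maximum(r[...,0],r[...,1]),50.5)):
    w=np.clip(m-25,0,None); y,x=np.nonzero(w)
    if len(x):
      px=[np.average(x,weights=w[y,x])+x0,np.average(y,weights=w[y,x])+y0]; print(c,n,len(x),np.round(px,1),U(at_z(c,px,z)),list(zip(x+x0,y+y0))[:12])
  for n,z in(('pointer',50.5),('mark',50),('handle',77)):
    for d in finder.pinpoint(c,n)[:2]: print(c,n,round(d['conf'],2),np.round(d['location'],1),U(at_z(c,d['location'],z)))
o=ctrl.get_obs();print(o['wrist_force'],o['grip_force'],o['eef_pos'],U(o['eef_pos']))
E
```

```text
21.32 at [ 499.4 -131.4   87.9] gap 15.2 yaw -0.108 to [ 498.  -132.4   85. ] share [-0.005  0.004  0.012]
top green 30 [369.6 247.9] [ -34.5 -114.3] [(np.int64(369), np.int64(243)), (np.int64(370), np.int64(243)), (np.int64(369), np.int64(244)), (np.int64(370), np.int64(244)), (np.int64(371), np.int64(244)), (np.int64(369), np.int64(245)), (np.int64(370), np.int64(245)), (np.int64(371), np.int64(245)), (np.int64(369), np.int64(246)), (np.int64(370), np.int64(246)), (np.int64(371), np.int64(246)), (np.int64(368), np.int64(247))]
top red 7 [370.8 240.8] [ -17.1 -115.3] [(np.int64(370), np.int64(240)), (np.int64(371), np.int64(240)), (np.int64(370), np.int64(241)), (np.int64(371), np.int64(241)), (np.int64(370), np.int64(242)), (np.int64(371), np.int64(242)), (np.int64(369), np.int64(252))]
top pointer 0.38 [373.3 243. ] [ -21.7 -121.9]
top mark 0.59 [372.8 240.7] [ -16.2 -120.2]
top handle 0.47 [373.6 230.3] [   4.6 -116.8]
side green 11 [344.8 232.9] [ -36.5 -112.5] [(np.int64(342), np.int64(232)), (np.int64(343), np.int64(232)), (np.int64(344), np.int64(232)), (np.int64(345), np.int64(232)), (np.int64(346), np.int64(232)), (np.int64(343), np.int64(233)), (np.int64(344), np.int64(233)), (np.int64(345), np.int64(233)), (np.int64(346), np.int64(233)), (np.int64(345), np.int64(234)), (np.int64(346), np.int64(234))]
side red 1 [340. 230.] [ -16.4 -115.7] [(np.int64(340), np.int64(230))]
side pointer 0.73 [310.5 260.4] [-67.9  61.9]
side pointer 0.56 [232.2 295. ] [-42.7 287.8]
side mark 0.6 [339.1 229. ] [ -10.  -119.4]
side handle 0.48 [332.1 220.3] [   5.8 -105.8]
[-0.69997588  7.8214959   4.0861395 ] 50.193910002708435 [ 499.38238305 -131.13268512   87.87447672] [   1.2 -114.6]
```

Call:
step_arm(deltas=[0,-0.003,0,0,0,0,0,-0.003,0,0,0,0,0,-0.003,0,0,0,0,0,-0.003,0,0,0,0,0,-0.003,0,0,0,0,0,-0.003,0,0,0,0])

```text
clock: 22.48
eef_pos: [499.5, -130.3, 87.9]
orientation: [-0.001, 0.999, -0.054, 0.001]
wrist_force: [-1.0, 8.0, 4.8]
finger_gap: 15.2
grip_force: 50.2
```

```bash
python3 -c "
from cell import ctrl
print(ctrl.hand_in())"
```

```text
the job is handed in; nothing more can be done
None
```

I stood both vials upright in the frame beside the petri dish and handed the job in with the gripper still holding the shutter handle; the last measurement put the pointer about 1 mm (top view) to 3 mm (side view) from the green marker's middle, and I then eased it about 1 mm closer (the hand-in returned no verdict).

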